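# Snap the back into a picture frame and keep it pressed

### The arm

A 6-joint arm with a two-finger parallel gripper is mounted at the origin on the work surface. World frame = base frame: x ahead of the robot, y to its left, z up, the work surface at z = 0. Lengths are in mm, angles in rad, forces in N, time in s.
With the tool pointing down it reaches from about 250 to 800 mm from the base axis. Payload 3.9 kg.
Tool frame: the origin (TCP) lies at the centre of the arm's flange, where the gripper is bolted on; the fingertips stand 173 mm ahead of it and the grasp point (between the pads) lies 155 mm ahead of it (arm.hold_point_z is the z of the grasp point in the tool frame, in mm); z points along the fingers, y is the line along which they close (so a half turn about z gives the same grasp; the last joint's range is limited). The gripper opens to 85 mm and grips with 20 to 120 N. Pads are 22 mm wide; open, the fingers measure 114 mm over their backs; the gripper's body (76 mm by 85 mm) begins 54 mm behind the grasp point. The pads swing forward as they close: fully open they stand 13 mm farther back than shut.
Start: joints at [-1.229, 0.26, -0.138, 1.173, 0, 1.571], TCP at [175.967, -494.623, 404.704] pointing down, gripper open.
Joint ranges: [-2.78, 2.78], [-0.83, 1.72], [-1.28, 1.37], [-1.9, 2.12], [-1.57, 1.48], [-3.14, 3.14]. Speed limits (rad/s): [2.57, 2.57, 3.14, 3.14, 3.14, 3.14].

### API

Orientations are given as a unit quaternion [w, x, y, z].
In Python, from workcell import status, imaging, sign_off, arm gives the robot as it stands.
- The arm moves only by the shell command python3 -m creep 'ROWS' [FORCE]. ROWS is JSON, a list of rows, each an object of numbers: "tx", "ty", "tz": the shift along the tool's x, y, z in units of 0.4 m (1.0 is 0.4 m); "rx", "ry", "rz": the turn, a rotation vector about the tool's x, y, z in units of 2 pi rad (1.0 is 2 pi rad); "jaw": the opening, from 0 (shut) to 1 (fully open). In form: [{"tx": .., "ty": .., "tz": .., "rx": .., "ry": .., "rz": .., "jaw": ..}, ...]. A call has 1 to 20 rows; each row is the pose to reach, as a shift and turn from the pose commanded when the call began, along the tool's axes at that moment, turning the shorter way round; what a row does not reach only later rows make up. A row lasts 1/12 s, in which the tool goes at most 41.7 mm and 7.16 degrees, less where a joint would pass 70% of its speed; a pose out of reach is approached as far as the arm can. A call with a number of a shift or a turn outside -1 to 1 is refused whole. A call with a gripper value outside its range is refused whole. The fingers move at their own pace and stop on an object; FORCE is the grip in N (left out, the last holds). Time passes only in rows, so rows that repeat a pose let the fingers close. It gives the time, the measured TCP pose, the force, the opening and the grip force at its end, in the units of the state.
- status.read_state(): the state, without advancing time (a new reading comes with each control period).
- imaging.camera(name): name is "side" or "top"; returns a dict with "color" (400x640x3 uint8, red, green, blue), "camera_matrix" (3x3 intrinsics, pixels), "dist_coeffs" ([k1, k2, p1, p2, k3] as OpenCV has them; the pictures are not rectified), "world_to_cam" (4x4, takes a point from world to camera coordinates). Camera axes: x right, y down, z forward; pixel columns grow to the right and rows downward; lengths in mm; the calibration is good to about 2 mm. A picture is of the moment at which its call begins. There is no depth.
- sign_off(): hands the job in; it is judged then, once.
The state is a dict: "t": time; "joints": joint angles; "joint_vel": joint speeds; "effort": joint torques, N m; "ee_pos": TCP position; "tcp_rot": TCP orientation; "wrist_force": force on the tool from outside, world axes, zero at the start; "torque": the same for the moment, N m; "opening": opening from 0.0 (shut) to 1.0 (fully open); "grip_force": force on a finger pad.
Only numpy, scipy, OpenCV 4.12 (cv2) and the standard library are available. Lean on these libraries where they do the work, as an engineer would, in place of code of your own. Each camera call takes 0.05 s, during which the arm holds its last target. There are 200 camera calls.

### The job

The wooden picture frame lies face down on the table: slide it across the table, without lifting it, to the middle of the grey felt pad. Then pick up its hardboard back by the hanging block, lay it into the frame with the block upwards, press it down until both spring clips snap over it, and go on pressing: finish while still holding the back down firmly in the frame, so that I can tape the edges. Leave everything else on the table where it is.

Things in the scene. Friction and masses are not known exactly. Their poses are not given: they have to be found in the camera images.
- frame: Pale wooden picture frame, loose, lying face down: 190 mm along its x, 150 mm along its y, 30 mm high, about 0.4 kg; origin at the centre of its underside, z up. Members 23.5 mm wide surround an open well. A black spring clip, 24 mm wide, stands in a notch in the middle of each end, at x = -76 mm and x = +76 mm, its top 29 mm above the frame's underside.
- frame_well (a point): Centre of the floor of the frame's well, 14 mm above the frame's underside; axes as the frame's. The floor is the card behind the glass and print, already in. The well is 143 mm (x) by 103 mm (y) and 16 mm deep; the upper 8 mm of its edges are bevelled, so that its mouth is 155 by 115 mm. The back belongs flat on this floor, under both clips.
- clip_a (a joint): How far the clip at the frame's -x end is pushed outwards: 0 m at rest, at most 0.006, about 2 N per mm. A ramp slopes inwards and down to a hook 65.5 mm from the frame's centre, its flat underside 5 mm above the well's floor. The back pushes the clip out by about 3.5 mm on its way down; it springs back to 0 once the back is under the hook.
- clip_b (a joint): The same for the clip at the frame's +x end. The two together resist the back with about 10 to 15 N: it meets the ramps with its underside about 11 mm above the well's floor, the force falls suddenly at about 7 mm and is gone at about 2 mm, where both clips close over it; then it rests on the floor.
- back_block (a point): Centre of the hanging block on the frame's back: 10 mm above the back's underside, 6 mm under the block's top. The back is a loose brown hardboard sheet, 138 mm along its x, 98 mm along its y, 4 mm thick, about 0.09 kg, lying block up; its x goes along the frame's x, either way round. The wooden block in its middle is 90 mm (x) by 34 mm (y), 12 mm high, with a flat steel hanger plate.
- pad: Grey felt pad, a flat rectangle 250 mm along its x and 220 mm along its y, lying flush in the table top (things slide on to it without a step); origin at its centre on the table. It is either on the left or on the right of the frame, the back being on the other side.
- tape_roll: Bystander: roll of brown framing tape lying flat, 84 mm across, 24 mm high; origin under its centre.
- ink_bottle: Bystander: small black ink bottle with dropper cap, 42 mm across, 69 mm high; origin under its centre.
- nib_box: Bystander: open clear plastic box of pen nibs, 85 by 60 by 20 mm; origin under its centre.
- pencil: Bystander: blue pencil lying along its x, 175 mm long; origin on the table under its middle.
- tack_hammer: Bystander: small hammer lying along its x, 200 mm long; origin under it.
Things that resemble listed ones, but are neither listed nor needed, are in the scene too. Leave any green look-alike of the part that bears back_block alone. What is shaped like the frame but green is not meant.

How it is judged:
By the outcome, as a careful person would: the job done as asked, in the order asked, and still so for the second after the job is handed in, while the arm keeps its last pose, push and grip.
It also fails if it takes over 64 s, if anything falls off the work surface, if the arm or the gripper's body presses on something with over 40 N, if the wrist force passes 120 N, or if a joint passes its speed limit or range.

## Working session

There is one attempt and no reset: what is moved stays moved. The work goes in short steps, Python scripts to look and compute and a shell command to move; the robot and the scene stay as the last step left them, time stands still between calls to the robot, and variables do not carry over. Pictures are saved under pics/ and viewed, at most 10 in all, crops included, and the job is handed in when it is done.

```bash
ls; mkdir -p pics; cat > h.py <<'E'
import numpy as np, cv2
from workcell import status, imaging, arm
def shot(n,f):
    c=imaging.camera(n); cv2.imwrite(f,c["color"][:,:,::-1]); np.savez(f[:-4]+".npz",K=c["camera_matrix"],d=c["dist_coeffs"],T=c["world_to_cam"]); return c
def px2w(f,uv,z):
    c=np.load(f[:-4]+".npz"); T=c["T"]
    p=cv2.undistortPoints(np.array(uv,float).reshape(-1,1,2),c["K"],c["d"]).reshape(-1,2)
    R=T[:3,:3];o=-R.T@T[:3,3]; out=[]
    for q in p:
        r=R.T@np.array([q[0],q[1],1]); out.append((o+r*(z-o[2])/r[2])[:2])
    return np.array(out)
def crop(f,g,x0,y0,w,h,s):
    i=cv2.imread(f)[y0:y0+h,x0:x0+w]; cv2.imwrite(g,cv2.resize(i,None,fx=s,fy=s,interpolation=cv2.INTER_CUBIC))
E
python3 - <<'E'
from h import *
a=shot("top","pics/top1.png");b=shot("side","pics/side1.png")
cv2.imwrite("pics/both.png",cv2.resize(np.vstack([a["color"],b["color"]])[:,:,::-1],(480,600)))
print(status.read_state()); print(a["world_to_cam"]);print(b["world_to_cam"])
E
```

```text
pics
{'t': 0.1, 'joints': array([-1.22899399e+00,  2.60637561e-01, -1.39235758e-01,  1.17269275e+00,
        1.05916448e-05,  1.57077687e+00]), 'joint_vel': array([ 0.00070779,  0.00011643,  0.00495298,  0.00064632, -0.00107099,
        0.00063445]), 'effort': array([ 2.98823606e-04, -4.06508553e+01,  2.54527223e+01,  1.01024171e-02,
        1.84929469e-06, -3.14960474e-06]), 'ee_pos': array([ 175.87362336, -494.34727558,  403.93940135]), 'tcp_rot': array([-8.72881776e-04,  9.85429866e-01,  1.70079972e-01, -1.45263184e-04]), 'wrist_force': array([-0.07363849, -0.28367114, -0.61419394]), 'torque': array([ 0.04466   ,  0.04056231, -0.00580665]), 'grip_force': 0.0, 'opening': 1.0024101841348272}
[[ 1.71890307e-02 -9.99846677e-01 -3.34072137e-03 -6.10675204e+00]
 [-9.90868902e-01 -1.65876153e-02 -1.33804598e-01  5.10638428e+02]
 [ 1.33728668e-01  5.61018826e-03 -9.91002103e-01  1.43793533e+03]
 [ 0.00000000e+00  0.00000000e+00  0.00000000e+00  1.00000000e+00]]
[[-9.91266202e-01 -1.30417501e-01 -1.95599395e-02  4.80918563e+02]
 [-5.82718255e-02  5.66219409e-01 -8.22192176e-01  5.52751269e+01]
 [ 1.18303467e-01 -8.13871523e-01 -5.68873830e-01  1.02878438e+03]
 [ 0.00000000e+00  0.00000000e+00  0.00000000e+00  1.00000000e+00]]
```

View pics/top1.png

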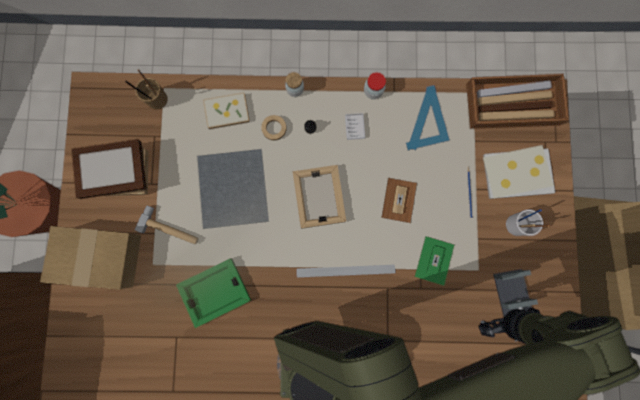

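View pics/side1.png

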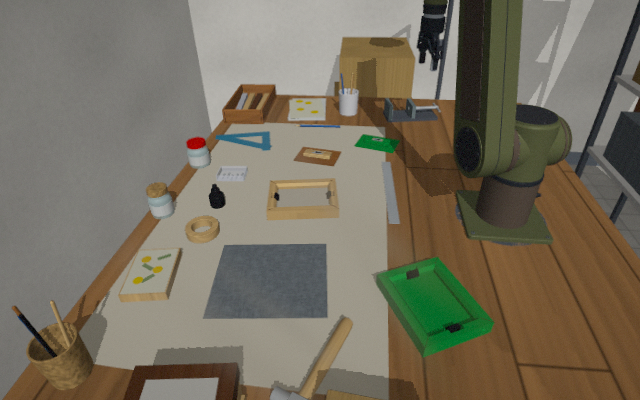

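Top view: the candidates for the frame are the pale one at (320,196), the green one at (213,293) and a dark brown picture at (108,169). I choose the pale one, which has clips at about (317,173) and (323,218). The candidates for the back are the brown sheet with a wooden block at (400,200) and the green one at (435,260), and I choose the brown one. The pad is at (233,188). I'll check this in a close crop.

```bash
python3 - <<'E'
from h import *
crop("pics/top1.png","pics/c1.png",190,140,240,100,3.33)
E
```

```text
(no output)
```

View pics/c1.png

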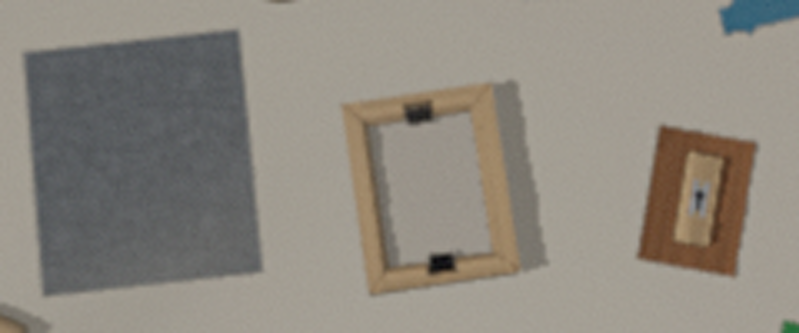

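The crop confirms the choice. In crop pixels:
- **Frame top corners:** (343,104), (491,84), (519,270), (371,295).
- **Pad corners:** (25,52), (238,30), (262,270), (44,295).
- **Back corners:** (661,126), (756,142), (736,275), (639,258). It bears the wooden block.

```bash
cat >> h.py <<'E'
def quad(f,pts,z,x0=0,y0=0,s=1,name=""):
    w=px2w(f,[(x0+(u+.5)/s-.5,y0+(v+.5)/s-.5) for u,v in pts],z)
    tl,tr,br,bl=w
    L=lambda a,b:np.linalg.norm(a-b)
    d=(tl+tr-bl-br); e=(tl+bl-tr-br) # image up ~ +x ; left ~ +y
    a1=np.degrees(np.arctan2(d[1],d[0])); a2=np.degrees(np.arctan2(-e[0],e[1]))
    print(name,"c",w.mean(0).round(1),"w",L(tl,tr).round(),L(bl,br).round(),"h",L(tl,bl).round(),L(tr,br).round(),"ang",a1.round(1),a2.round(1))
    return w
E
python3 - <<'E'
from h import *
f="pics/top1.png"
quad(f,[(343,104),(491,84),(519,270),(371,295)],30,190,140,3.33,"frame")
quad(f,[(25,52),(238,30),(262,270),(44,295)],0,190,140,3.33,"pad")
quad(f,[(661,126),(756,142),(736,275),(639,258)],4,190,140,3.33,"back")
quad(f,[(687,151),(726,156),(712,245),(674,241)],16,190,140,3.33,"block")
q=status.read_state()["tcp_rot"]
from scipy.spatial.transform import Rotation as R
print(R.from_quat(q[[1,2,3,0]]).as_matrix().round(3))
E
```

```text
frame c [529.4  -9.2] w 148.0 146.0 h 191.0 187.0 ang 9.3 9.7
pad c [556.4 280.9] w 216.0 217.0 h 248.0 246.0 ang 7.4 7.3
back c [ 525.2 -275.6] w 96.0 97.0 h 135.0 136.0 ang -9.3 -9.0
block c [ 525.3 -275.2] w 39.0 37.0 h 91.0 90.0 ang -8.9 -5.8
[[ 0.942  0.335 -0.001]
 [ 0.335 -0.942  0.002]
 [ 0.    -0.002 -1.   ]]
```

```bash
cat >> h.py <<'E'
from scipy.spatial.transform import Rotation as Rn
def go(x,y,z,yaw):  # yaw deg: direction of tool x; prints row
    s=status.read_state(); q=s["tcp_rot"]; R=Rn.from_quat(q[[1,2,3,0]]).as_matrix()
    a=np.radians(yaw); c,k=np.cos(a),np.sin(a)
    Rt=np.array([[c,k,0],[k,-c,0],[0,0,-1]])
    t=R.T@(np.array([x,y,z])-s["ee_pos"])/400; r=Rn.from_matrix(R.T@Rt).as_rotvec()/2/np.pi
    print("pos",s["ee_pos"].round(1),"F",s["wrist_force"].round(1),"t",t.round(4),"r",r.round(4))
E
python3 -c "
from h import *
go(400,-200,320,9.5)
go(519,53.2,300,9.5)"
```

```text
pos [ 175.9 -494.3  403.9] F [-0.1 -0.3 -0.6] t [ 0.7746 -0.5051  0.2108] r [-0.0003  0.      0.028 ]
pos [ 175.9 -494.3  403.9] F [-0.1 -0.3 -0.6] t [ 1.267  -1.0017  0.2616] r [-0.0003  0.      0.028 ]
```

```bash
python3 -m creep '[{"tx":0.775,"ty":-0.505,"tz":0.211,"rz":0.028,"jaw":0.45},{"tx":0.775,"ty":-0.505,"tz":0.211,"rz":0.028,"jaw":0.45},{"tx":0.775,"ty":-0.505,"tz":0.211,"rz":0.028,"jaw":0.45},{"tx":0.775,"ty":-0.505,"tz":0.211,"rz":0.028,"jaw":0.45},{"tx":0.775,"ty":-0.505,"tz":0.211,"rz":0.028,"jaw":0.45},{"tx":0.775,"ty":-0.505,"tz":0.211,"rz":0.028,"jaw":0.45},{"tx":0.775,"ty":-0.505,"tz":0.211,"rz":0.028,"jaw":0.45},{"tx":0.775,"ty":-0.505,"tz":0.211,"rz":0.028,"jaw":0.45},{"tx":0.775,"ty":-0.505,"tz":0.211,"rz":0.028,"jaw":0.45},{"tx":0.775,"ty":-0.505,"tz":0.211,"rz":0.028,"jaw":0.45},{"tx":0.775,"ty":-0.505,"tz":0.211,"rz":0.028,"jaw":0.45}]' 40; python3 -c "
from h import *
go(519,53.2,240,9.5)"
```

```text
pos [ 175.9 -494.3  403.9] F [-0.1 -0.3 -0.6] t [ 1.267  -1.0014  0.4116] r [-0.0003  0.      0.028 ]invalid input
```

```bash
python3 -m creep '[{"tx":0.775,"ty":-0.505,"tz":0.211,"rx":0,"ry":0,"rz":0.028,"jaw":0.45},{"tx":0.775,"ty":-0.505,"tz":0.211,"rx":0,"ry":0,"rz":0.028,"jaw":0.45},{"tx":0.775,"ty":-0.505,"tz":0.211,"rx":0,"ry":0,"rz":0.028,"jaw":0.45},{"tx":0.775,"ty":-0.505,"tz":0.211,"rx":0,"ry":0,"rz":0.028,"jaw":0.45},{"tx":0.775,"ty":-0.505,"tz":0.211,"rx":0,"ry":0,"rz":0.028,"jaw":0.45},{"tx":0.775,"ty":-0.505,"tz":0.211,"rx":0,"ry":0,"rz":0.028,"jaw":0.45},{"tx":0.775,"ty":-0.505,"tz":0.211,"rx":0,"ry":0,"rz":0.028,"jaw":0.45},{"tx":0.775,"ty":-0.505,"tz":0.211,"rx":0,"ry":0,"rz":0.028,"jaw":0.45},{"tx":0.775,"ty":-0.505,"tz":0.211,"rx":0,"ry":0,"rz":0.028,"jaw":0.45},{"tx":0.775,"ty":-0.505,"tz":0.211,"rx":0,"ry":0,"rz":0.028,"jaw":0.45},{"tx":0.775,"ty":-0.505,"tz":0.211,"rx":0,"ry":0,"rz":0.028,"jaw":0.45}]' 40; python3 -c "
from h import *
go(519,53.2,240,9.5)"
```

```text
t: 1.02
ee_pos: [401.1, -198.3, 319.4]
tcp_rot: [-0.001, 0.996, 0.085, -0.001]
wrist_force: [0.1, -0.9, -0.4]
opening: 0.454
grip_force: 0.0
pos [ 401.1 -198.3  319.4] F [ 0.1 -0.9 -0.4] t [ 0.3979 -0.5692  0.1985] r [-0.0002  0.0003  0.0008]
```

```bash
python3 -m creep '[{"tx":0.398,"ty":-0.569,"tz":0.198,"rx":0,"ry":0,"rz":0.001,"jaw":0.45},{"tx":0.398,"ty":-0.569,"tz":0.198,"rx":0,"ry":0,"rz":0.001,"jaw":0.45},{"tx":0.398,"ty":-0.569,"tz":0.198,"rx":0,"ry":0,"rz":0.001,"jaw":0.45},{"tx":0.398,"ty":-0.569,"tz":0.198,"rx":0,"ry":0,"rz":0.001,"jaw":0.45},{"tx":0.398,"ty":-0.569,"tz":0.198,"rx":0,"ry":0,"rz":0.001,"jaw":0.45},{"tx":0.398,"ty":-0.569,"tz":0.198,"rx":0,"ry":0,"rz":0.001,"jaw":0.45},{"tx":0.398,"ty":-0.569,"tz":0.198,"rx":0,"ry":0,"rz":0.001,"jaw":0.45},{"tx":0.398,"ty":-0.569,"tz":0.198,"rx":0,"ry":0,"rz":0.001,"jaw":0.45},{"tx":0.398,"ty":-0.569,"tz":0.198,"rx":0,"ry":0,"rz":0.001,"jaw":0.45},{"tx":0.398,"ty":-0.569,"tz":0.198,"rx":0,"ry":0,"rz":0.001,"jaw":0.45}]' 40; python3 -c "
from h import *
shot('side','pics/s2.png'); crop('pics/s2.png','pics/s2c.png',220,110,200,150,4)
go(519,53.2,190,9.5)"
```

```text
t: 1.85
ee_pos: [519.4, 48.9, 241.1]
tcp_rot: [0.001, 0.997, 0.079, -0.001]
wrist_force: [0.0, -0.6, -0.3]
opening: 0.453
grip_force: 0.0
pos [519.3  48.6 241.3] F [-0.9 -0.6  0.1] t [ 0.0012 -0.0116  0.1283] r [ 0.0001  0.0001 -0.0013]
```

View pics/s2c.png

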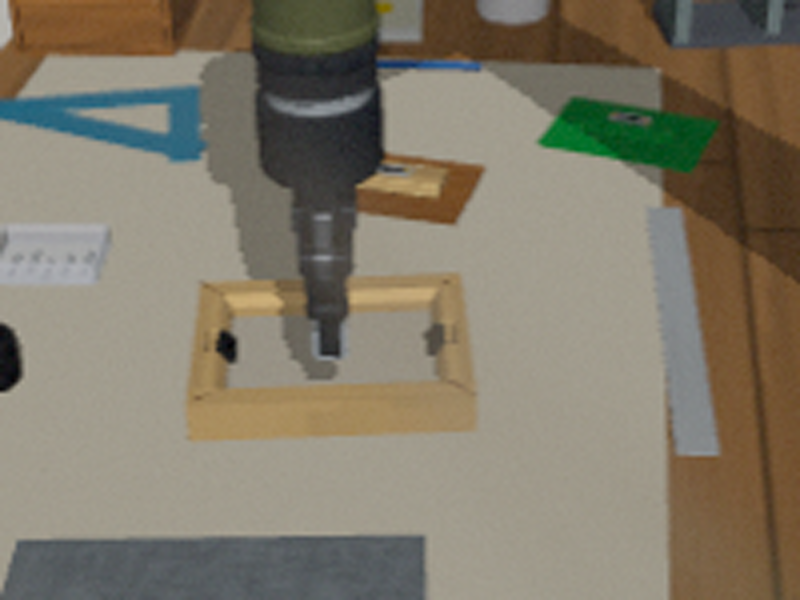

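The gripper stands over the frame's pad-side member. Its fingertip shows at about (328,350), and the frame's near edge runs along row 390. The tip is about 70 mm up, so this fits. Next I correct the position and descend.

```bash
python3 -m creep '[{"tx":0.001,"ty":-0.012,"tz":0.02,"rx":0,"ry":0,"rz":-0.001,"jaw":0.45},{"tx":0.001,"ty":-0.012,"tz":0.04,"rx":0,"ry":0,"rz":-0.001,"jaw":0.45},{"tx":0.001,"ty":-0.012,"tz":0.06,"rx":0,"ry":0,"rz":-0.001,"jaw":0.45},{"tx":0.001,"ty":-0.012,"tz":0.08,"rx":0,"ry":0,"rz":-0.001,"jaw":0.45},{"tx":0.001,"ty":-0.012,"tz":0.1,"rx":0,"ry":0,"rz":-0.001,"jaw":0.45},{"tx":0.001,"ty":-0.012,"tz":0.115,"rx":0,"ry":0,"rz":-0.001,"jaw":0.45},{"tx":0.001,"ty":-0.012,"tz":0.125,"rx":0,"ry":0,"rz":-0.001,"jaw":0.45},{"tx":0.001,"ty":-0.012,"tz":0.125,"rx":0,"ry":0,"rz":-0.001,"jaw":0.45},{"tx":0.001,"ty":-0.012,"tz":0.125,"rx":0,"ry":0,"rz":-0.001,"jaw":0.45}]' 40; python3 -c "
from h import *
go(519,53.2,189.5,9.5)"
```

```text
t: 2.65
ee_pos: [519.3, 55.2, 190.8]
tcp_rot: [0.0, 0.997, 0.083, -0.0]
wrist_force: [-0.5, 0.1, -0.0]
opening: 0.45
grip_force: 0.0
pos [519.3  55.2 190.8] F [-0.5  0.1 -0. ] t [-0.0016  0.0048  0.0033] r [-0.      0.0001  0.    ]
```

```bash
python3 -m creep '[{"tx":0,"ty":0.005,"tz":0.002,"rx":0,"ry":0,"rz":0,"jaw":0.3},{"tx":0,"ty":0.005,"tz":0.002,"rx":0,"ry":0,"rz":0,"jaw":0.2},{"tx":0,"ty":0.005,"tz":0.002,"rx":0,"ry":0,"rz":0,"jaw":0.1},{"tx":0,"ty":0.005,"tz":0.002,"rx":0,"ry":0,"rz":0,"jaw":0.1},{"tx":0,"ty":0.005,"tz":0.002,"rx":0,"ry":0,"rz":0,"jaw":0.1},{"tx":0,"ty":0.005,"tz":0.002,"rx":0,"ry":0,"rz":0,"jaw":0.1}]' 40; python3 - <<'E'
from h import *
# target: frame centre to pad centre, angle 9.5->7.35
s=status.read_state(); g=s["ee_pos"][:2]; c0=np.array([529.4,-9.2]); c1=np.array([556.4,280.9])
a=np.radians(7.35-9.5); M=np.array([[np.cos(a),-np.sin(a)],[np.sin(a),np.cos(a)]])
t=c1+M@(g-c0); print(t); go(t[0],t[1],s["ee_pos"][2],7.35)
E
```

```text
t: 3.15
ee_pos: [520.1, 53.3, 190.7]
tcp_rot: [-0.0, 0.997, 0.083, 0.001]
wrist_force: [0.1, 1.4, 2.5]
opening: 0.262
grip_force: 39.8
[549.42142664 343.70525273]
pos [520.1  53.3 190.7] F [0.1 1.4 2.5] t [ 1.923e-01 -7.039e-01  3.000e-04] r [-0.     -0.0002  0.006 ]
```

```bash
python3 -m creep '[{"tx":0.005,"ty":-0.018,"tz":0.001,"rx":0,"ry":0,"rz":0,"jaw":0.1},{"tx":0.014,"ty":-0.053,"tz":0.001,"rx":0,"ry":0,"rz":0,"jaw":0.1},{"tx":0.026,"ty":-0.097,"tz":0.001,"rx":0,"ry":0,"rz":0.001,"jaw":0.1},{"tx":0.038,"ty":-0.141,"tz":0.001,"rx":0,"ry":0,"rz":0.001,"jaw":0.1},{"tx":0.05,"ty":-0.185,"tz":0.001,"rx":0,"ry":0,"rz":0.001,"jaw":0.1},{"tx":0.062,"ty":-0.229,"tz":0.001,"rx":0,"ry":0,"rz":0.002,"jaw":0.1},{"tx":0.074,"ty":-0.273,"tz":0.001,"rx":0,"ry":0,"rz":0.002,"jaw":0.1},{"tx":0.086,"ty":-0.317,"tz":0.001,"rx":0,"ry":0,"rz":0.003,"jaw":0.1},{"tx":0.098,"ty":-0.361,"tz":0.001,"rx":0,"ry":0,"rz":0.003,"jaw":0.1},{"tx":0.11,"ty":-0.405,"tz":0.001,"rx":0,"ry":0,"rz":0.003,"jaw":0.1},{"tx":0.122,"ty":-0.449,"tz":0.001,"rx":0,"ry":0,"rz":0.004,"jaw":0.1},{"tx":0.134,"ty":-0.493,"tz":0.001,"rx":0,"ry":0,"rz":0.004,"jaw":0.1},{"tx":0.146,"ty":-0.537,"tz":0.001,"rx":0,"ry":0,"rz":0.005,"jaw":0.1},{"tx":0.158,"ty":-0.581,"tz":0.001,"rx":0,"ry":0,"rz":0.005,"jaw":0.1},{"tx":0.17,"ty":-0.625,"tz":0.001,"rx":0,"ry":0,"rz":0.006,"jaw":0.1},{"tx":0.181,"ty":-0.665,"tz":0.001,"rx":0,"ry":0,"rz":0.006,"jaw":0.1},{"tx":0.189,"ty":-0.692,"tz":0.001,"rx":0,"ry":0,"rz":0.006,"jaw":0.1},{"tx":0.192,"ty":-0.704,"tz":0.001,"rx":0,"ry":0,"rz":0.006,"jaw":0.1},{"tx":0.192,"ty":-0.704,"tz":0.001,"rx":0,"ry":0,"rz":0.006,"jaw":0.1},{"tx":0.192,"ty":-0.704,"tz":0.001,"rx":0,"ry":0,"rz":0.006,"jaw":0.1}]' 40; python3 - <<'E'
from h import *
go(549.4,343.7,190.5,7.35)
shot("top","pics/t3.png"); crop("pics/t3.png","pics/t3c.png",180,135,133,100,6)
E
```

```text
t: 4.82
ee_pos: [581.3, 115.1, 190.4]
tcp_rot: [-0.014, 0.995, 0.094, -0.006]
wrist_force: [-10.2, -1.8, 18.1]
opening: 0.264
grip_force: 49.3
pos [581.3 115.1 190.4] F [-10.2  -1.8  18.1] t [ 0.0286 -0.5762  0.0165] r [-0.0047  0.0015  0.0095]
```

View pics/t3c.png

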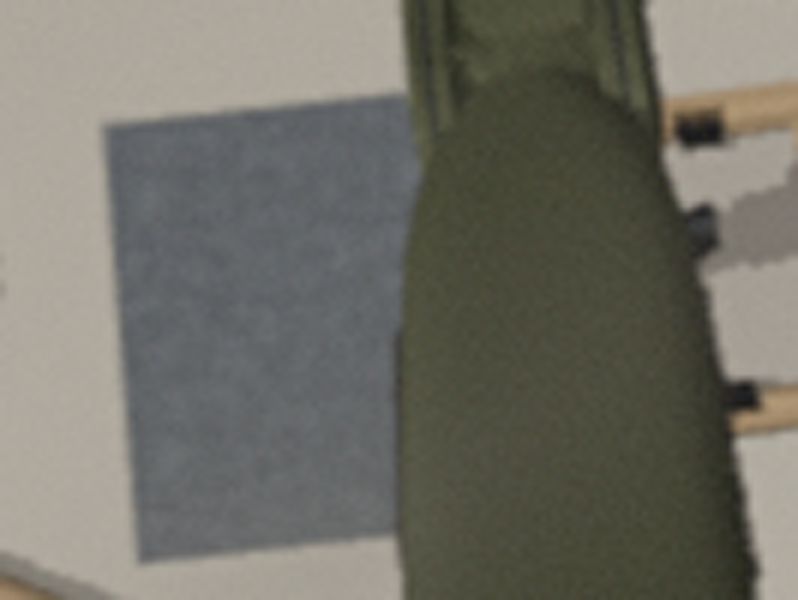

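The arm hides the frame's left part. The clips now show at (700,130) and (742,395), so the frame moved only partway and off the line. I'll check the joints before going on.

```bash
python3 - <<'E'
from h import *
s=status.read_state()
for k in ("joints","joint_vel","effort","torque","ee_pos","wrist_force"): print(k,s[k].round(3))
E
python3 -m creep '[{"tx":0,"ty":0,"tz":0,"rx":0,"ry":0,"rz":0,"jaw":0.1},{"tx":0,"ty":0,"tz":0,"rx":0,"ry":0,"rz":0,"jaw":0.1},{"tx":0,"ty":0,"tz":0,"rx":0,"ry":0,"rz":0,"jaw":0.1}]'
```

```text
joints [ 0.188  0.541 -0.297  0.741  0.029  3.142]
joint_vel [-0.001 -0.002 -0.004 -0.013  0.002 -0.   ]
effort [  0.265 -43.743  21.765  -3.796   0.463  -0.311]
torque [-0.801  1.829 -0.611]
ee_pos [581.739 115.126 190.396]
wrist_force [-8.738 -0.672 16.452]
t: 5.12
ee_pos: [581.7, 115.1, 190.4]
tcp_rot: [-0.014, 0.995, 0.094, -0.005]
wrist_force: [-8.6, -1.0, 15.4]
opening: 0.261
grip_force: 49.0
```

Joint 6 has run into its limit: yaw = j1 - j6 + 180°. So I release, rise, and turn the tool half round, which brings j6 to about 0-25°.

```bash
python3 -m creep '[{"tx":0,"ty":0,"tz":0,"rx":0,"ry":0,"rz":0,"jaw":0.45},{"tx":0,"ty":0,"tz":0,"rx":0,"ry":0,"rz":0,"jaw":0.45},{"tx":0,"ty":0,"tz":0,"rx":0,"ry":0,"rz":0,"jaw":0.45},{"tx":0,"ty":0,"tz":-0.05,"rx":0,"ry":0,"rz":0,"jaw":0.45},{"tx":0,"ty":0,"tz":-0.12,"rx":0,"ry":0,"rz":0,"jaw":0.45},{"tx":0,"ty":0,"tz":-0.2,"rx":0,"ry":0,"rz":-0.02,"jaw":0.45},{"tx":0,"ty":-0.2,"tz":-0.2,"rx":0,"ry":0,"rz":-0.28,"jaw":0.45},{"tx":0,"ty":-0.3,"tz":-0.2,"rx":0,"ry":0,"rz":-0.28,"jaw":0.45},{"tx":0,"ty":-0.4,"tz":-0.2,"rx":0,"ry":0,"rz":-0.28,"jaw":0.45},{"tx":0,"ty":-0.5,"tz":-0.2,"rx":0,"ry":0,"rz":-0.28,"jaw":0.45},{"tx":0,"ty":-0.6,"tz":-0.2,"rx":0,"ry":0,"rz":-0.28,"jaw":0.45},{"tx":0,"ty":-0.6,"tz":-0.2,"rx":0,"ry":0,"rz":-0.28,"jaw":0.45},{"tx":0,"ty":-0.6,"tz":-0.2,"rx":0,"ry":0,"rz":-0.28,"jaw":0.45},{"tx":0,"ty":-0.6,"tz":-0.2,"rx":0,"ry":0,"rz":-0.28,"jaw":0.45},{"tx":0,"ty":-0.6,"tz":-0.2,"rx":0,"ry":0,"rz":-0.28,"jaw":0.45},{"tx":0,"ty":-0.6,"tz":-0.2,"rx":0,"ry":0,"rz":-0.28,"jaw":0.45},{"tx":0,"ty":-0.6,"tz":-0.2,"rx":0,"ry":0,"rz":-0.28,"jaw":0.45},{"tx":0,"ty":-0.6,"tz":-0.2,"rx":0,"ry":0,"rz":-0.28,"jaw":0.45},{"tx":0,"ty":-0.6,"tz":-0.2,"rx":0,"ry":0,"rz":-0.28,"jaw":0.45}]'; python3 - <<'E'
from h import *
print(status.read_state()["joints"].round(2))
go(549.4,343.7,250,189.5)
shot("top","pics/t4.png"); crop("pics/t4.png","pics/t4c.png",210,135,133,100,6)
E
```

```text
t: 6.7
ee_pos: [540.1, 349.2, 276.4]
tcp_rot: [-0.011, 0.563, 0.826, 0.01]
wrist_force: [-0.4, -0.2, 0.6]
opening: 0.451
grip_force: 0.0
[ 0.57  0.53 -0.06  0.97  0.03  1.76]
pos [540.1 349.2 276.4] F [-0.4 -0.2  0.6] t [-0.0233  0.0164  0.0653] r [ 0.0039 -0.0036 -0.2168]
```

View pics/t4c.png

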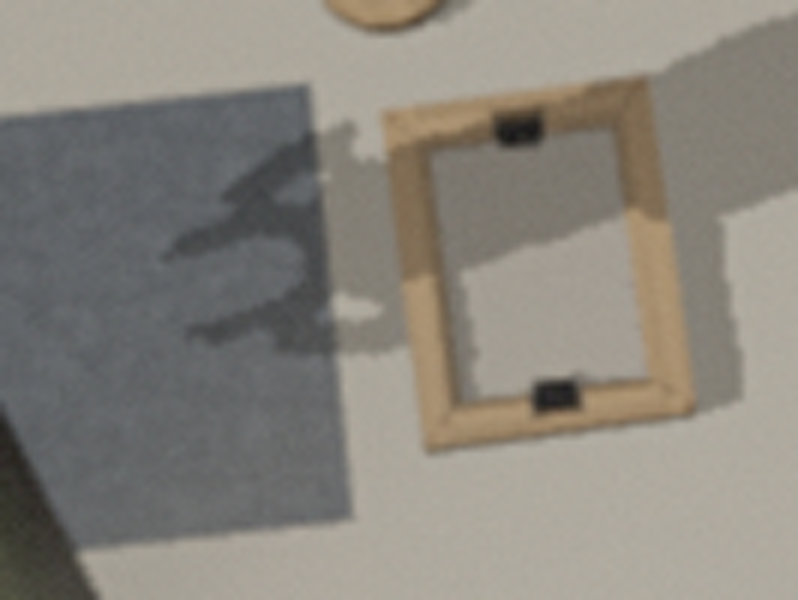

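The frame is in full view and undisturbed, with corners at crop (384,112), (647,77), (692,413), (429,452).

```bash
python3 - <<'E'
from h import *
quad("pics/t4.png",[(384,112),(647,77),(692,413),(429,452)],30,210,135,6,"frame")
E
```

```text
frame c [587.1  57. ] w 147.0 144.0 h 191.0 189.0 ang 8.7 9.1
```

```bash
python3 -c "
from h import *
go(577.3,119.5,240,188.9)"
```

```text
pos [540.1 349.2 276.4] F [ 0.1 -1.1 -0. ] t [-0.5705 -0.1259  0.0731] r [ 0.0039 -0.0036 -0.2145]
```

```bash
python3 -m creep '[{"tx":-0.57,"ty":-0.126,"tz":0.073,"rx":0.004,"ry":-0.004,"rz":-0.2145,"jaw":0.45},{"tx":-0.57,"ty":-0.126,"tz":0.073,"rx":0.004,"ry":-0.004,"rz":-0.2145,"jaw":0.45},{"tx":-0.57,"ty":-0.126,"tz":0.073,"rx":0.004,"ry":-0.004,"rz":-0.2145,"jaw":0.45},{"tx":-0.57,"ty":-0.126,"tz":0.073,"rx":0.004,"ry":-0.004,"rz":-0.2145,"jaw":0.45},{"tx":-0.57,"ty":-0.126,"tz":0.073,"rx":0.004,"ry":-0.004,"rz":-0.2145,"jaw":0.45},{"tx":-0.57,"ty":-0.126,"tz":0.073,"rx":0.004,"ry":-0.004,"rz":-0.2145,"jaw":0.45},{"tx":-0.57,"ty":-0.126,"tz":0.073,"rx":0.004,"ry":-0.004,"rz":-0.2145,"jaw":0.45},{"tx":-0.57,"ty":-0.126,"tz":0.073,"rx":0.004,"ry":-0.004,"rz":-0.2145,"jaw":0.45},{"tx":-0.57,"ty":-0.126,"tz":0.073,"rx":0.004,"ry":-0.004,"rz":-0.2145,"jaw":0.45},{"tx":-0.57,"ty":-0.126,"tz":0.073,"rx":0.004,"ry":-0.004,"rz":-0.2145,"jaw":0.45},{"tx":-0.57,"ty":-0.126,"tz":0.073,"rx":0.004,"ry":-0.004,"rz":-0.2145,"jaw":0.45},{"tx":-0.57,"ty":-0.126,"tz":0.073,"rx":0.004,"ry":-0.004,"rz":-0.2145,"jaw":0.45},{"tx":-0.57,"ty":-0.126,"tz":0.073,"rx":0.004,"ry":-0.004,"rz":-0.2145,"jaw":0.45},{"tx":-0.57,"ty":-0.126,"tz":0.073,"rx":0.004,"ry":-0.004,"rz":-0.2145,"jaw":0.45}]'; python3 -c "
from h import *
go(577.3,119.5,190.3,188.9)"
```

```text
t: 7.92
ee_pos: [574.8, 119.2, 240.4]
tcp_rot: [0.001, -0.071, 0.997, -0.001]
wrist_force: [-0.4, 0.2, 0.3]
opening: 0.448
grip_force: 0.0
pos [574.8 119.2 240.4] F [-0.4  0.2  0.3] t [-6.100e-03  1.000e-04  1.252e-01] r [-0.0003  0.0002 -0.0021]
```

```bash
python3 -m creep '[{"tx":-0.006,"ty":0,"tz":0.025,"rx":0,"ry":0,"rz":-0.002,"jaw":0.45},{"tx":-0.006,"ty":0,"tz":0.05,"rx":0,"ry":0,"rz":-0.002,"jaw":0.45},{"tx":-0.006,"ty":0,"tz":0.075,"rx":0,"ry":0,"rz":-0.002,"jaw":0.45},{"tx":-0.006,"ty":0,"tz":0.1,"rx":0,"ry":0,"rz":-0.002,"jaw":0.45},{"tx":-0.006,"ty":0,"tz":0.115,"rx":0,"ry":0,"rz":-0.002,"jaw":0.45},{"tx":-0.006,"ty":0,"tz":0.125,"rx":0,"ry":0,"rz":-0.002,"jaw":0.45},{"tx":-0.006,"ty":0,"tz":0.125,"rx":0,"ry":0,"rz":-0.002,"jaw":0.45},{"tx":-0.006,"ty":0,"tz":0.125,"rx":0,"ry":0,"rz":-0.002,"jaw":0.3},{"tx":-0.006,"ty":0,"tz":0.125,"rx":0,"ry":0,"rz":-0.002,"jaw":0.2},{"tx":-0.006,"ty":0,"tz":0.125,"rx":0,"ry":0,"rz":-0.002,"jaw":0.1},{"tx":-0.006,"ty":0,"tz":0.125,"rx":0,"ry":0,"rz":-0.002,"jaw":0.1},{"tx":-0.006,"ty":0,"tz":0.125,"rx":0,"ry":0,"rz":-0.002,"jaw":0.1},{"tx":-0.006,"ty":0,"tz":0.125,"rx":0,"ry":0,"rz":-0.002,"jaw":0.1}]' 40; python3 - <<'E'
from h import *
s=status.read_state(); g=s["ee_pos"][:2]; c0=np.array([587.1,57.0]); c1=np.array([556.4,280.9])
a=np.radians(7.35-8.9); M=np.array([[np.cos(a),-np.sin(a)],[np.sin(a),np.cos(a)]])
t=c1+M@(g-c0); print(t); go(t[0],t[1],190.3,187.35)
E
```

```text
t: 9.0
ee_pos: [577.3, 119.6, 190.7]
tcp_rot: [0.001, -0.079, 0.997, -0.001]
wrist_force: [-0.1, 1.5, -1.6]
opening: 0.26
grip_force: 40.6
[548.33076321 343.72280137]
pos [577.3 119.6 190.7] F [-0.1  1.5 -1.6] t [-1.650e-02  5.648e-01  2.000e-04] r [-0.0003  0.0003  0.0047]
```

```bash
python3 -m creep '[{"tx":0,"ty":0.016,"tz":0.001,"rx":0,"ry":0,"rz":0,"jaw":0.1},{"tx":-0.001,"ty":0.045,"tz":0.001,"rx":0,"ry":0,"rz":0,"jaw":0.1},{"tx":-0.003,"ty":0.085,"tz":0.001,"rx":0,"ry":0,"rz":0.001,"jaw":0.1},{"tx":-0.004,"ty":0.125,"tz":0.001,"rx":0,"ry":0,"rz":0.001,"jaw":0.1},{"tx":-0.005,"ty":0.165,"tz":0.001,"rx":0,"ry":0,"rz":0.001,"jaw":0.1},{"tx":-0.006,"ty":0.205,"tz":0.001,"rx":0,"ry":0,"rz":0.002,"jaw":0.1},{"tx":-0.007,"ty":0.245,"tz":0.001,"rx":0,"ry":0,"rz":0.002,"jaw":0.1},{"tx":-0.008,"ty":0.285,"tz":0.001,"rx":0,"ry":0,"rz":0.002,"jaw":0.1},{"tx":-0.009,"ty":0.325,"tz":0.001,"rx":0,"ry":0,"rz":0.003,"jaw":0.1},{"tx":-0.011,"ty":0.365,"tz":0.001,"rx":0,"ry":0,"rz":0.003,"jaw":0.1},{"tx":-0.012,"ty":0.405,"tz":0.001,"rx":0,"ry":0,"rz":0.003,"jaw":0.1},{"tx":-0.013,"ty":0.445,"tz":0.001,"rx":0,"ry":0,"rz":0.004,"jaw":0.1},{"tx":-0.014,"ty":0.485,"tz":0.001,"rx":0,"ry":0,"rz":0.004,"jaw":0.1},{"tx":-0.015,"ty":0.525,"tz":0.001,"rx":0,"ry":0,"rz":0.004,"jaw":0.1},{"tx":-0.016,"ty":0.55,"tz":0.001,"rx":0,"ry":0,"rz":0.005,"jaw":0.1},{"tx":-0.0165,"ty":0.565,"tz":0.001,"rx":0,"ry":0,"rz":0.005,"jaw":0.1},{"tx":-0.0165,"ty":0.565,"tz":0.001,"rx":0,"ry":0,"rz":0.005,"jaw":0.1},{"tx":-0.0165,"ty":0.565,"tz":0.001,"rx":0,"ry":0,"rz":0.005,"jaw":0.1},{"tx":-0.0165,"ty":0.565,"tz":0.001,"rx":0,"ry":0,"rz":0.005,"jaw":0.1}]' 40; python3 - <<'E'
from h import *
go(548.3,343.7,190.5,187.35); print(status.read_state()["joints"].round(2))
E
```

```text
t: 10.58
ee_pos: [548.5, 344.8, 190.7]
tcp_rot: [0.002, -0.064, 0.998, 0.0]
wrist_force: [-0.5, 0.7, 4.8]
opening: 0.257
grip_force: 41.5
pos [548.5 344.8 190.7] F [-0.5  0.7  4.8] t [ 0.0007 -0.0026  0.0005] r [ 0.      0.0005 -0.0002]
[ 0.56  0.61 -0.15  0.8  -0.    0.43]
```

```bash
python3 -m creep '[{"tx":0,"ty":0,"tz":0,"rx":0,"ry":0,"rz":0,"jaw":0.45},{"tx":0,"ty":0,"tz":0,"rx":0,"ry":0,"rz":0,"jaw":0.45},{"tx":0,"ty":0,"tz":0,"rx":0,"ry":0,"rz":0,"jaw":0.45},{"tx":0,"ty":0,"tz":-0.04,"rx":0,"ry":0,"rz":0,"jaw":0.45},{"tx":0,"ty":0,"tz":-0.12,"rx":0,"ry":0,"rz":0,"jaw":0.45},{"tx":0,"ty":0,"tz":-0.2,"rx":0,"ry":0,"rz":0,"jaw":0.6},{"tx":0,"ty":-0.9,"tz":-0.2,"rx":0,"ry":0,"rz":0.045,"jaw":0.6},{"tx":0,"ty":-0.9,"tz":-0.2,"rx":0,"ry":0,"rz":0.045,"jaw":0.6},{"tx":0,"ty":-0.9,"tz":-0.2,"rx":0,"ry":0,"rz":0.045,"jaw":0.6},{"tx":0,"ty":-0.9,"tz":-0.2,"rx":0,"ry":0,"rz":0.045,"jaw":0.6},{"tx":0,"ty":-0.9,"tz":-0.2,"rx":0,"ry":0,"rz":0.045,"jaw":0.6},{"tx":0,"ty":-0.9,"tz":-0.2,"rx":0,"ry":0,"rz":0.045,"jaw":0.6},{"tx":0,"ty":-0.9,"tz":-0.2,"rx":0,"ry":0,"rz":0.045,"jaw":0.6},{"tx":0,"ty":-0.9,"tz":-0.2,"rx":0,"ry":0,"rz":0.045,"jaw":0.6},{"tx":0,"ty":-0.9,"tz":-0.2,"rx":0,"ry":0,"rz":0.045,"jaw":0.6},{"tx":0,"ty":-0.9,"tz":-0.2,"rx":0,"ry":0,"rz":0.045,"jaw":0.6},{"tx":0,"ty":-0.9,"tz":-0.2,"rx":0,"ry":0,"rz":0.045,"jaw":0.6}]'; python3 - <<'E'
from h import *
go(525.2,-275.4,240,171); 
shot("top","pics/t5.png"); crop("pics/t5.png","pics/t5c.png",170,135,133,100,6)
E
```

```text
t: 12.0
ee_pos: [593.4, -15.0, 270.0]
tcp_rot: [0.001, 0.08, 0.997, -0.0]
wrist_force: [1.1, 0.9, 0.1]
opening: 0.601
grip_force: 0.0
pos [593.4 -15.  270. ] F [1.1 0.9 0.1] t [ 0.065  -0.6699  0.0756] r [-0.0001  0.0002 -0.0004]
```

View pics/t5c.png

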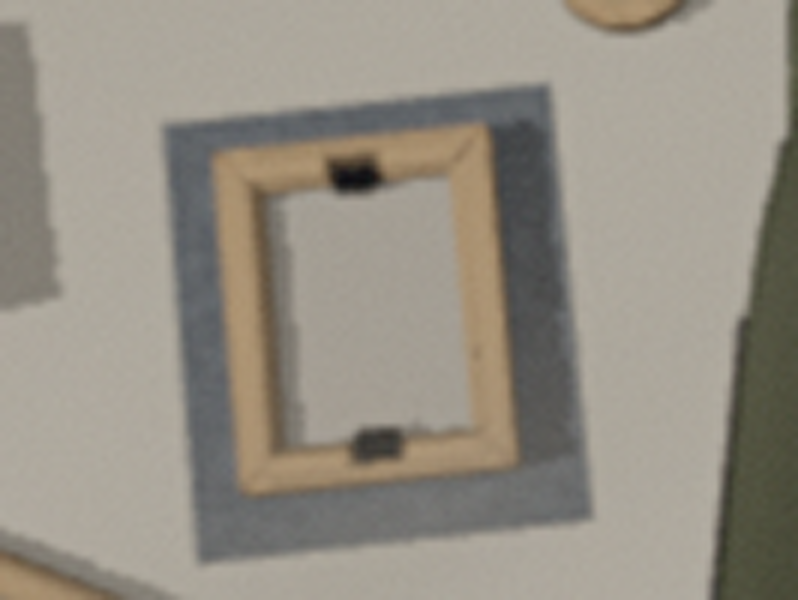

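The frame lies well on the pad. Its top corners are at crop (211,154), (487,122), (519,465), (242,495), and the pad's are at (163,125), (549,86), (593,518), (200,562).

```bash
python3 - <<'E'
from h import *
f="pics/t5.png"
quad(f,[(211,154),(487,122),(519,465),(242,495)],30,170,135,6,"frame")
quad(f,[(163,125),(549,86),(593,518),(200,562)],0,170,135,6,"pad")
E
python3 -m creep '[{"tx":0.065,"ty":-0.67,"tz":0.075,"rx":0,"ry":0,"rz":0,"jaw":0.6},{"tx":0.065,"ty":-0.67,"tz":0.075,"rx":0,"ry":0,"rz":0,"jaw":0.6},{"tx":0.065,"ty":-0.67,"tz":0.075,"rx":0,"ry":0,"rz":0,"jaw":0.6},{"tx":0.065,"ty":-0.67,"tz":0.075,"rx":0,"ry":0,"rz":0,"jaw":0.6},{"tx":0.065,"ty":-0.67,"tz":0.075,"rx":0,"ry":0,"rz":0,"jaw":0.6},{"tx":0.065,"ty":-0.67,"tz":0.075,"rx":0,"ry":0,"rz":0,"jaw":0.6},{"tx":0.065,"ty":-0.67,"tz":0.075,"rx":0,"ry":0,"rz":0,"jaw":0.6},{"tx":0.065,"ty":-0.67,"tz":0.075,"rx":0,"ry":0,"rz":0,"jaw":0.6},{"tx":0.065,"ty":-0.67,"tz":0.075,"rx":0,"ry":0,"rz":0,"jaw":0.6},{"tx":0.065,"ty":-0.67,"tz":0.075,"rx":0,"ry":0,"rz":0,"jaw":0.6}]'
python3 -c "
from h import *
go(525.2,-275.4,182,171)"
```

```text
frame c [558.  282.1] w 152.0 150.0 h 190.0 191.0 ang 7.6 7.5
pad c [555.9 281.2] w 218.0 217.0 h 248.0 246.0 ang 7.6 7.2
t: 12.88
ee_pos: [526.5, -272.5, 240.6]
tcp_rot: [0.001, 0.077, 0.997, -0.0]
wrist_force: [0.1, -0.3, -0.5]
opening: 0.604
grip_force: 0.0
pos [ 526.5 -272.5  240.6] F [ 0.1 -0.3 -0.5] t [ 0.0024 -0.0076  0.1465] r [-0.0001  0.0002  0.0004]
```

The frame is within 2 mm and 0.2° of the pad's centre. Next I descend on the back's block.

```bash
python3 -m creep '[{"tx":0.002,"ty":-0.0075,"tz":0.03,"rx":0,"ry":0,"rz":0,"jaw":0.55},{"tx":0.002,"ty":-0.0075,"tz":0.06,"rx":0,"ry":0,"rz":0,"jaw":0.55},{"tx":0.002,"ty":-0.0075,"tz":0.09,"rx":0,"ry":0,"rz":0,"jaw":0.55},{"tx":0.002,"ty":-0.0075,"tz":0.115,"rx":0,"ry":0,"rz":0,"jaw":0.55},{"tx":0.002,"ty":-0.0075,"tz":0.135,"rx":0,"ry":0,"rz":0,"jaw":0.55},{"tx":0.002,"ty":-0.0075,"tz":0.1465,"rx":0,"ry":0,"rz":0,"jaw":0.55},{"tx":0.002,"ty":-0.0075,"tz":0.1465,"rx":0,"ry":0,"rz":0,"jaw":0.55},{"tx":0.002,"ty":-0.0075,"tz":0.1465,"rx":0,"ry":0,"rz":0,"jaw":0.55}]' 50; python3 - <<'E'
from h import *
go(525.2,-275.4,180,171)
shot("side","pics/s6.png"); crop("pics/s6.png","pics/s6c.png",260,110,133,100,6)
E
```

```text
t: 13.55
ee_pos: [525.2, -276.6, 182.1]
tcp_rot: [0.001, 0.078, 0.997, -0.001]
wrist_force: [0.0, -0.1, 0.3]
opening: 0.549
grip_force: 0.0
pos [ 525.2 -276.6  182.1] F [ 0.  -0.1  0.3] t [0.0004 0.003  0.0053] r [-0.0002  0.0003  0.0002]
```

View pics/s6c.png

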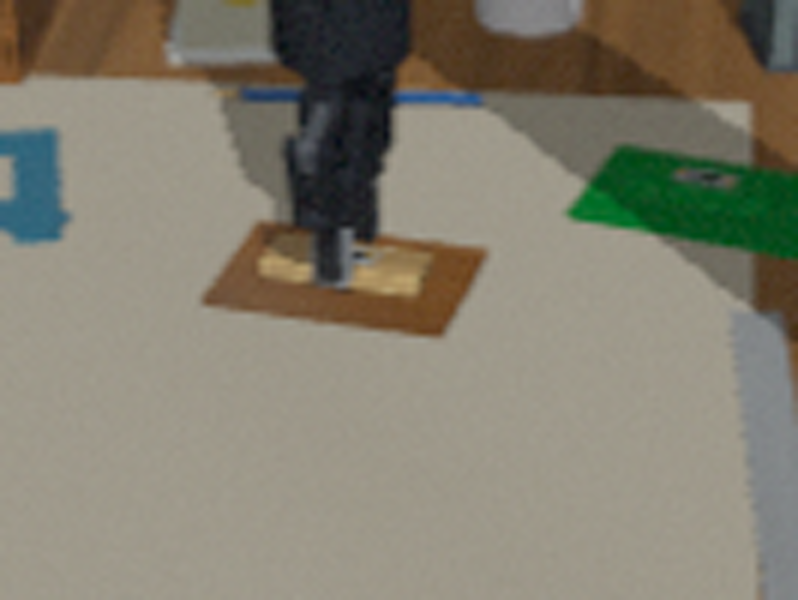

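The near finger stands just in front of the block at (332,280). Allowing for the sheet's slant it is centred on the block at about (345,270). I close and lift.

```bash
python3 -m creep '[{"tx":0,"ty":0.003,"tz":0.0055,"rx":0,"ry":0,"rz":0,"jaw":0.5},{"tx":0,"ty":0.003,"tz":0.0055,"rx":0,"ry":0,"rz":0,"jaw":0.4},{"tx":0,"ty":0.003,"tz":0.0055,"rx":0,"ry":0,"rz":0,"jaw":0.2},{"tx":0,"ty":0.003,"tz":0.0055,"rx":0,"ry":0,"rz":0,"jaw":0.2},{"tx":0,"ty":0.003,"tz":0.0055,"rx":0,"ry":0,"rz":0,"jaw":0.2},{"tx":0,"ty":0.003,"tz":0.0055,"rx":0,"ry":0,"rz":0,"jaw":0.2}]' 70; python3 - <<'E'
from h import *
s=status.read_state(); g=s["ee_pos"]; print(g)
go(525,-275,260,171)
go(575,30,300,180)
E
```

```text
t: 14.1
ee_pos: [525.3, -275.9, 180.6]
tcp_rot: [0.001, 0.078, 0.997, -0.001]
wrist_force: [-1.2, 1.2, 5.9]
opening: 0.372
grip_force: 70.1
[ 525.34210115 -275.91777164  180.61035899]
pos [ 525.3 -275.9  180.6] F [-1.2  1.2  5.9] t [ 0.0006  0.0018 -0.1985] r [-0.0002  0.0005  0.0001]
pos [ 525.3 -275.9  180.6] F [-1.2  1.2  5.9] t [-0.0044  0.7744 -0.2996] r [-0.0003  0.0004 -0.0249]
```

```bash
python3 -m creep '[{"tx":0,"ty":0,"tz":-0.02,"rx":0,"ry":0,"rz":0,"jaw":0.2},{"tx":0,"ty":0,"tz":-0.07,"rx":0,"ry":0,"rz":0,"jaw":0.2},{"tx":0,"ty":0,"tz":-0.14,"rx":0,"ry":0,"rz":0,"jaw":0.2},{"tx":0,"ty":0.05,"tz":-0.2,"rx":0,"ry":0,"rz":0,"jaw":0.2},{"tx":0,"ty":0.12,"tz":-0.24,"rx":0,"ry":0,"rz":-0.01,"jaw":0.2},{"tx":0,"ty":0.2,"tz":-0.24,"rx":0,"ry":0,"rz":-0.015,"jaw":0.2},{"tx":0,"ty":0.28,"tz":-0.24,"rx":0,"ry":0,"rz":-0.02,"jaw":0.2},{"tx":0,"ty":0.36,"tz":-0.24,"rx":0,"ry":0,"rz":-0.025,"jaw":0.2},{"tx":0,"ty":0.44,"tz":-0.24,"rx":0,"ry":0,"rz":-0.025,"jaw":0.2},{"tx":0,"ty":0.52,"tz":-0.24,"rx":0,"ry":0,"rz":-0.025,"jaw":0.2},{"tx":0,"ty":0.6,"tz":-0.24,"rx":0,"ry":0,"rz":-0.025,"jaw":0.2},{"tx":0,"ty":0.68,"tz":-0.24,"rx":0,"ry":0,"rz":-0.025,"jaw":0.2},{"tx":0,"ty":0.75,"tz":-0.24,"rx":0,"ry":0,"rz":-0.025,"jaw":0.2},{"tx":0,"ty":0.775,"tz":-0.24,"rx":0,"ry":0,"rz":-0.025,"jaw":0.2},{"tx":0,"ty":0.775,"tz":-0.24,"rx":0,"ry":0,"rz":-0.025,"jaw":0.2}]' 70; python3 - <<'E'
from h import *
go(557.5,281.7,250,187.45)
E
```

```text
t: 15.35
ee_pos: [573.4, 32.7, 275.4]
tcp_rot: [0.001, -0.002, 1.0, -0.001]
wrist_force: [0.9, -0.5, -0.9]
opening: 0.372
grip_force: 69.7
pos [573.4  32.7 275.4] F [ 0.9 -0.5 -0.9] t [0.0372 0.6228 0.0626] r [-0.0002  0.0003 -0.02  ]
```

```bash
python3 -m creep '[{"tx":0.002,"ty":0.04,"tz":0.005,"rx":0,"ry":0,"rz":-0.001,"jaw":0.2},{"tx":0.006,"ty":0.1,"tz":0.01,"rx":0,"ry":0,"rz":-0.004,"jaw":0.2},{"tx":0.01,"ty":0.18,"tz":0.02,"rx":0,"ry":0,"rz":-0.007,"jaw":0.2},{"tx":0.015,"ty":0.26,"tz":0.03,"rx":0,"ry":0,"rz":-0.01,"jaw":0.2},{"tx":0.02,"ty":0.34,"tz":0.035,"rx":0,"ry":0,"rz":-0.013,"jaw":0.2},{"tx":0.025,"ty":0.42,"tz":0.04,"rx":0,"ry":0,"rz":-0.016,"jaw":0.2},{"tx":0.03,"ty":0.5,"tz":0.05,"rx":0,"ry":0,"rz":-0.018,"jaw":0.2},{"tx":0.034,"ty":0.57,"tz":0.055,"rx":0,"ry":0,"rz":-0.02,"jaw":0.2},{"tx":0.037,"ty":0.61,"tz":0.062,"rx":0,"ry":0,"rz":-0.02,"jaw":0.2},{"tx":0.037,"ty":0.623,"tz":0.062,"rx":0,"ry":0,"rz":-0.02,"jaw":0.2},{"tx":0.037,"ty":0.623,"tz":0.062,"rx":0,"ry":0,"rz":-0.02,"jaw":0.2},{"tx":0.037,"ty":0.623,"tz":0.062,"rx":0,"ry":0,"rz":-0.02,"jaw":0.2}]' 70; python3 - <<'E'
from h import *
go(557.5,281.7,215,187.45)
shot("side","pics/s7.png"); crop("pics/s7.png","pics/s7c.png",170,170,180,150,4)
E
```

```text
t: 16.35
ee_pos: [558.5, 278.2, 250.1]
tcp_rot: [0.001, -0.063, 0.998, -0.002]
wrist_force: [-0.3, -0.2, -1.2]
opening: 0.371
grip_force: 69.8
pos [558.5 278.2 250.1] F [-0.3 -0.2 -1.2] t [0.0015 0.0092 0.0878] r [-0.0005  0.0001 -0.0008]
```

View pics/s7c.png

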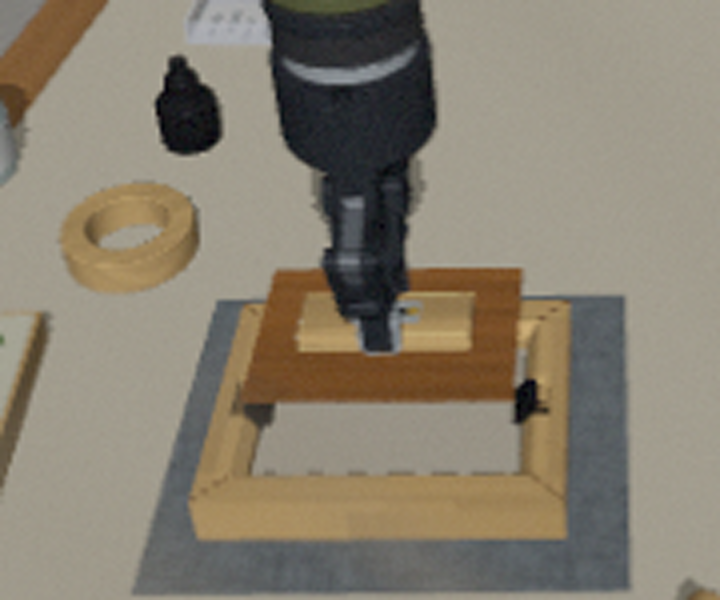

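The back is held level, with corners at crop (277,270), (521,270), (520,401), (243,402). The frame's top corners are at (243,305), (571,303), (567,500), (193,497). I compare the two through the same camera.

```bash
python3 - <<'E'
from h import *
f="pics/s7.png"
def m(p,z):
    w=px2w(f,[(170+(u+.5)/4-.5,170+(v+.5)/4-.5) for u,v in p],z)
    d=w[0]-w[1]+w[3]-w[2]
    print(w.round(1).tolist(),w.mean(0).round(1),np.degrees(np.arctan2(d[1],d[0])).round(1))
m([(277,270),(521,270),(520,401),(243,402)],73.5)
m([(243,305),(571,303),(567,500),(193,497)],30)
E
```

```text
[[632.0, 237.1], [497.0, 222.2], [480.5, 320.9], [619.1, 337.6]] [557.1 279.5] 6.6
[[663.6, 221.1], [473.9, 198.1], [454.7, 344.1], [643.7, 364.7]] [559. 282.] 6.6
```

```bash
python3 -c "
from h import *
go(559.3,281.3,207,187.45)"
python3 -m creep '[{"tx":-0.003,"ty":0.008,"tz":0.02,"rx":-0.0005,"ry":0,"rz":-0.001,"jaw":0.2},{"tx":-0.003,"ty":0.008,"tz":0.04,"rx":-0.0005,"ry":0,"rz":-0.001,"jaw":0.2},{"tx":-0.003,"ty":0.008,"tz":0.06,"rx":-0.0005,"ry":0,"rz":-0.001,"jaw":0.2},{"tx":-0.003,"ty":0.008,"tz":0.075,"rx":-0.0005,"ry":0,"rz":-0.001,"jaw":0.2},{"tx":-0.003,"ty":0.008,"tz":0.085,"rx":-0.0005,"ry":0,"rz":-0.001,"jaw":0.2},{"tx":-0.003,"ty":0.008,"tz":0.085,"rx":-0.0005,"ry":0,"rz":-0.001,"jaw":0.2},{"tx":-0.003,"ty":0.008,"tz":0.085,"rx":-0.0005,"ry":0,"rz":-0.001,"jaw":0.2}]' 90
python3 -c "
from h import *
go(559.3,281.3,207,187.45)"
```

```text
pos [558.5 277.9 250.2] F [ 0.1 -0.1 -0.2] t [-0.0028  0.0085  0.108 ] r [-0.0005  0.0001 -0.0009]
t: 16.98
ee_pos: [559.0, 282.8, 215.7]
tcp_rot: [0.0, -0.066, 0.998, 0.0]
wrist_force: [-0.5, -0.3, -1.0]
opening: 0.364
grip_force: 93.0
pos [559.  282.8 215.7] F [-0.5 -0.3 -1. ] t [-0.0003 -0.0039  0.0218] r [0.0001 0.0001 0.0004]
```

```bash
python3 -m creep '[{"tx":0,"ty":-0.004,"tz":0.008,"rx":0,"ry":0,"rz":0,"jaw":0.2},{"tx":0,"ty":-0.004,"tz":0.014,"rx":0,"ry":0,"rz":0,"jaw":0.2},{"tx":0,"ty":-0.004,"tz":0.02,"rx":0,"ry":0,"rz":0,"jaw":0.2},{"tx":0,"ty":-0.004,"tz":0.024,"rx":0,"ry":0,"rz":0,"jaw":0.2},{"tx":0,"ty":-0.004,"tz":0.024,"rx":0,"ry":0,"rz":0,"jaw":0.2},{"tx":0,"ty":-0.004,"tz":0.024,"rx":0,"ry":0,"rz":0,"jaw":0.2}]' 90
python3 -c "
from h import *
print(status.read_state()['torque'].round(2))
go(559.3,281.3,207,187.45)"
```

```text
t: 17.48
ee_pos: [559.4, 281.4, 206.6]
tcp_rot: [0.001, -0.066, 0.998, 0.001]
wrist_force: [-0.3, 0.3, -1.1]
opening: 0.362
grip_force: 93.1
[-0.01 -0.   -0.02]
pos [559.4 281.4 206.6] F [-0.3  0.3 -1.1] t [ 0.0002 -0.0003 -0.001 ] r [0.0002 0.0002 0.0004]
```

```bash
for i in 1; do python3 -m creep '[{"tx":0,"ty":0,"tz":0.004,"rx":0,"ry":0,"rz":0,"jaw":0.2},{"tx":0,"ty":0,"tz":0.008,"rx":0,"ry":0,"rz":0,"jaw":0.2},{"tx":0,"ty":0,"tz":0.012,"rx":0,"ry":0,"rz":0,"jaw":0.2},{"tx":0,"ty":0,"tz":0.012,"rx":0,"ry":0,"rz":0,"jaw":0.2}]' 100; done
python3 -c "
from h import *
print(status.read_state()['torque'].round(2))"
```

```text
t: 17.82
ee_pos: [559.9, 281.7, 203.1]
tcp_rot: [0.002, -0.066, 0.998, 0.001]
wrist_force: [-0.8, -0.1, 6.9]
opening: 0.362
grip_force: 101.5
[-0.1   0.1   0.01]
```

Ramp contact comes where expected (7 N with the underside about 8.5 mm above the floor). I press on.

```bash
python3 -m creep '[{"tx":0,"ty":0,"tz":0.004,"rx":0,"ry":0,"rz":0,"jaw":0.2},{"tx":0,"ty":0,"tz":0.008,"rx":0,"ry":0,"rz":0,"jaw":0.2},{"tx":0,"ty":0,"tz":0.012,"rx":0,"ry":0,"rz":0,"jaw":0.2},{"tx":0,"ty":0,"tz":0.012,"rx":0,"ry":0,"rz":0,"jaw":0.2}]' 100
python3 -c "
from h import *
print(status.read_state()['torque'].round(2))"
```

```text
t: 18.15
ee_pos: [558.8, 281.5, 198.2]
tcp_rot: [0.0, -0.067, 0.998, 0.001]
wrist_force: [-3.2, -0.0, -3.5]
opening: 0.361
grip_force: 100.3
[-0.03  0.6   0.02]
```

```bash
python3 -m creep '[{"tx":0,"ty":0,"tz":0.004,"rx":0,"ry":0,"rz":0,"jaw":0.2},{"tx":0,"ty":0,"tz":0.008,"rx":0,"ry":0,"rz":0,"jaw":0.2},{"tx":0,"ty":0,"tz":0.01,"rx":0,"ry":0,"rz":0,"jaw":0.2},{"tx":0,"ty":0,"tz":0.01,"rx":0,"ry":0,"rz":0,"jaw":0.2}]' 100
python3 -c "
from h import *
print(status.read_state()['torque'].round(2))"
```

```text
t: 18.48
ee_pos: [559.2, 281.4, 194.8]
tcp_rot: [0.001, -0.066, 0.998, 0.001]
wrist_force: [-4.4, -1.2, 13.5]
opening: 0.359
grip_force: 102.3
[-0.52  0.96  0.04]
```

```bash
python3 -m creep '[{"tx":0,"ty":0,"tz":0.003,"rx":0,"ry":0,"rz":0,"jaw":0.2},{"tx":0,"ty":0,"tz":0.005,"rx":0,"ry":0,"rz":0,"jaw":0.2},{"tx":0,"ty":0,"tz":0.005,"rx":0,"ry":0,"rz":0,"jaw":0.2},{"tx":0,"ty":0,"tz":0.005,"rx":0,"ry":0,"rz":0,"jaw":0.2}]' 100
python3 - <<'E'
from h import *
print(status.read_state()['torque'].round(2))
shot("side","pics/s8.png");crop("pics/s8.png","pics/s8c.png",190,210,150,110,5)
E
```

```text
t: 18.82
ee_pos: [559.0, 281.3, 194.7]
tcp_rot: [0.001, -0.066, 0.998, 0.001]
wrist_force: [-8.2, -3.2, 24.1]
opening: 0.361
grip_force: 103.6
[-0.89  1.67 -0.04]
```

View pics/s8c.png

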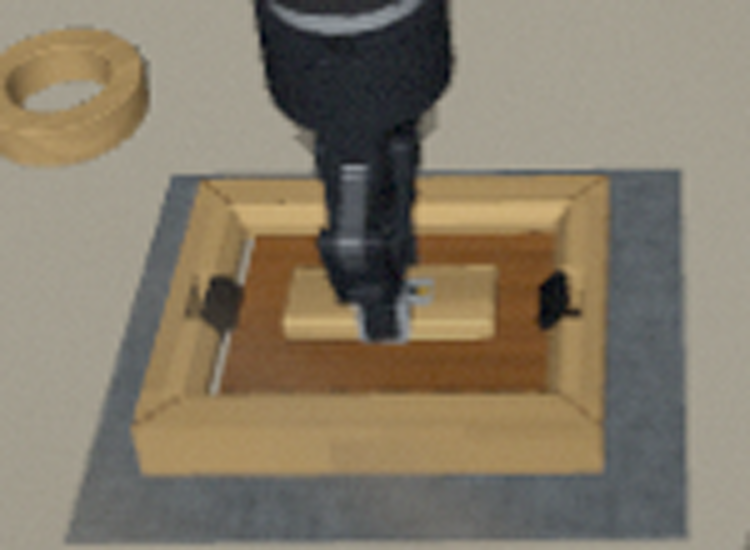

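Both clips, at (222,303) and (555,300), stand over the edges of the back. It lies flat in the well, with only a thin even gap at the +x end. The height matches too: TCP 194.7 against the expected 194.6. I hold for a second to check that the press is steady.

```bash
python3 -m creep '[{"tx":0,"ty":0,"tz":0.001,"rx":0,"ry":0,"rz":0,"jaw":0.2},{"tx":0,"ty":0,"tz":0.001,"rx":0,"ry":0,"rz":0,"jaw":0.2},{"tx":0,"ty":0,"tz":0.001,"rx":0,"ry":0,"rz":0,"jaw":0.2},{"tx":0,"ty":0,"tz":0.001,"rx":0,"ry":0,"rz":0,"jaw":0.2},{"tx":0,"ty":0,"tz":0.001,"rx":0,"ry":0,"rz":0,"jaw":0.2},{"tx":0,"ty":0,"tz":0.001,"rx":0,"ry":0,"rz":0,"jaw":0.2},{"tx":0,"ty":0,"tz":0.001,"rx":0,"ry":0,"rz":0,"jaw":0.2},{"tx":0,"ty":0,"tz":0.001,"rx":0,"ry":0,"rz":0,"jaw":0.2},{"tx":0,"ty":0,"tz":0.001,"rx":0,"ry":0,"rz":0,"jaw":0.2},{"tx":0,"ty":0,"tz":0.001,"rx":0,"ry":0,"rz":0,"jaw":0.2},{"tx":0,"ty":0,"tz":0.001,"rx":0,"ry":0,"rz":0,"jaw":0.2},{"tx":0,"ty":0,"tz":0.001,"rx":0,"ry":0,"rz":0,"jaw":0.2}]' 100
python3 - <<'E'
from h import *
c=np.load("pics/s8.npz");T=c["T"]
a=np.radians(7.5);ux=np.array([np.cos(a),np.sin(a),0])
for e in (0,3.5):
    P=np.array([[558,282,19]+s*(65.5+e)*ux for s in (1,-1)])
    p=cv2.projectPoints(P,cv2.Rodrigues(T[:3,:3])[0],T[:3,3],c["K"],c["d"])[0].reshape(-1,2)
    print(e,((p-[190,210]+.5)*5-.5).round(0).tolist())
E
```

```text
t: 19.87
ee_pos: [559.0, 281.3, 194.8]
tcp_rot: [0.001, -0.066, 0.998, 0.001]
wrist_force: [-8.6, -3.5, 26.9]
opening: 0.359
grip_force: 103.9
0 [[248.0, 313.0], [546.0, 310.0]]
3.5 [[240.0, 313.0], [554.0, 310.0]]
```

```bash
python3 -c "
from workcell import sign_off
print(sign_off())"
```

```text
the job is handed in; nothing more can be done
None
```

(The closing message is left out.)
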